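Take up a brake adjuster through its access slot

ROBOT

A 6-joint arm with a two-finger parallel gripper is mounted at the origin on the work surface; the furniture and walls round the work are solid. World frame = base frame: x ahead of the robot, y to its left, z up, the work surface at z = 0. Lengths are in m, angles in rad, forces in N, time in s.
With the tool pointing down it reaches from about 0.25 to 0.775 m from the base axis. Payload 4 kg.
Tool frame: the origin (TCP) lies at the very end of the fingers, on their centre line; the grasp point (between the pads) lies 19 mm behind it (robot.hold_point_z is the distance from the TCP to the grasp point, in m); z points along the fingers, y is the line along which they close (so a half turn about z gives the same grasp; the last joint's range is limited). The gripper opens to 94 mm and grips with 3 to 60 N. Pads are 16 mm wide; open, the fingers measure 119 mm over their backs; the gripper's body (75 mm by 177 mm) begins 78 mm behind the grasp point.
Start: joints at [1.226, 0.087, 1.371, -0, 1.684, -0.103], TCP at [0.132, 0.534, 0.206] pointing down, gripper open.
Joint ranges: [-3.1, 3.1], [-0.76, 2.03], [0.27, 2.55], [-1.08, 4.22], [0.17, 2.65], [-2.57, 2.57]. Speed limits (rad/s): [2.79, 2.79, 3.14, 3.14, 3.14, 3.14].

INTERFACE

Orientations are given as [roll, pitch, yaw] about the fixed x, y, z axes, in that order (R = Rz(yaw) Ry(pitch) Rx(roll)).
In Python, from bench import robot gives the robot as it stands.
- The arm moves only by the tool carry_out, never from a script. Its argument "steps" is a list of rows, each a list of 3 entries, a list of its own where there are three numbers: the shift along the tool's x, y, z in m, then the turn about the tool's z in units of 10 degrees (1.0 is 10 degrees), then the closure, from -1 (fully open) to 1 (shut). In form: [[[tx, ty, tz], roll, jaw], ...]. A call has 1 to 10 rows; each row is the pose to reach, as a shift and turn from the pose commanded when the call began, along the tool's axes at that moment; what a row does not reach only later rows make up. A row lasts 1/8 s, in which the tool goes at most 62.5 mm and 10.7 degrees, less where a joint would pass 70% of its speed; a pose out of reach is approached as far as the arm can. A call with a gripper value outside its range is refused whole. The fingers move at their own pace and stop on an object; the grip force is fixed at half the most. Time passes only in rows, so rows that repeat a pose let the fingers close. It gives the time, the measured TCP pose, the force, the opening and the grip force at its end, in the units of the state.
- robot.get_obs(): the state, without advancing time (a new reading comes with each control period).
- robot.snapshot(name): name is "scene" or "side" or "wrist"; returns a dict with "image" (384x512x3 uint8, red, green, blue), "z_map" (384x512 float32, m along the optical axis (not along the pixel's ray), 0 where there is no reading), "mtx" (3x3 intrinsics, pixels), "R" (3x3) and "t" (3): a world point X has camera coordinates R X + t. Camera axes: x right, y down, z forward; pixel columns grow to the right and rows downward; lengths in m; the calibration is good to about 2 mm. The wrist camera is an equidistant fisheye: a pixel r from the principal point sees the ray r / f radians off the axis. A picture is of the moment at which its call begins.
- robot.close_job(): hands the job in; it is judged then, once.
The state is a dict: "time": time; "joint_positions": joint angles; "qvel": joint speeds; "joint_torque": joint torques, N m; "tool_pos": TCP position; "ee_rot": TCP orientation; "wrist_force": force on the tool from outside, world axes, zero at the start; "wrist_torque": the same for the moment, N m; "width": finger opening in m; "finger_force": force on a finger pad.
Only numpy, scipy, OpenCV 4.12 (cv2) and the standard library are available. Lean on these libraries where they do the work, as an engineer would, in place of code of your own. Each camera call takes 0.05 s, during which the arm holds its last target. There are 200 camera calls.

TASK

Take the screwdriver that stands in the wooden block, reach down with it through the narrow slot in the top of the brake adjuster and work the star wheel inside, tooth by tooth, pushing its teeth away from the robot, until the strut is snug against the lined drum block and the wheel will turn no further. Work gently: never force the adjuster, and touch it only with the screwdriver. Then stand the screwdriver back upright in its hole in the wooden block, let go, and leave the other things alone.

Things in the scene. Friction and masses are not known exactly. Their poses are not given: they have to be found in the camera images.
- driver_handle (a point): Black-handled screwdriver, 146 mm long, standing upright (handle up) in the hole of the wooden block. This point is the middle of its handle. The handle is 82 mm long and 23 mm thick (grasp it across any side; take it low on the handle for stiffness), from 41 mm above to 41 mm below this point. Its y axis runs along the tool, from the tip to the handle's end (up). It weighs about 60 g.
- driver_tip (a point): Tip of the screwdriver's blade, on the tool's axis, 105 mm from the handle's middle and 64 mm from the handle's lower end. The steel shaft is round, 5 mm in diameter, with a rounded end.
- block_hole (a point): Centre of the mouth of the one round hole (12 mm diameter, right through) in the top of the fixed wooden block, 64 x 64 x 75 mm; top of the block 75 mm above the table. The handle's lower end rests on the rim, so there the handle's middle is 41 mm above this point.
- slot (a point): Centre of the slot's mouth in the top of the brake adjuster (grey housing, 84 x 46 mm from above, fixed), 75 mm above the table. The slot is 33 mm long along this frame's x and 12 mm wide (y), in a 4 mm steel plate. x points away from the robot (to within 0.25 rad), z up. The slot's far end, too, stops the tool. More than 18 N between tool and adjuster is too much.
- wheel_axis (a point): Centre of the steel star wheel, 37 mm straight below the slot's centre; it turns about y. 12 teeth, tip radius 30 mm, root radius 20 mm, each 4 mm thick with a round tip, 12 mm wide; tips 15.7 mm apart, their phase unknown, the top one about 7 mm under the slot's mouth. Pushing the top teeth to +x tightens; it takes 3 to 5 N at the teeth, and the wheel stays where it is left.
- strut (a joint): Extension (m) of the round steel strut that leaves the housing's right side (-y) towards a fixed drum block with a dark lining. It grows 6 mm per radian of the wheel (3.1 mm per tooth); 0.0108 is where its pad meets the lining, at first 4 to 10 mm off. From there the resistance climbs steeply, some 10 N per mm at the teeth: that is snug; 8 to 12 N along the slot is plenty.
- polish_tin: Bystander: round tin, 69 mm across, 28 mm high; origin at the centre of its underside.
- nipper: Bystander: pliers lying flat, 148 mm long, 12 mm high; origin at the centre of the underside.
- chip_brush: Bystander: flat brush lying down, 168 mm long; origin at the centre of the underside.
- driver: The screwdriver as a body; origin 32 mm from the handle's middle towards the tip and 12 mm off the tool's axis; y axis along the tool towards the handle.
- adjuster: The brake adjuster with base plate (86 x 136 mm), housing and drum block; origin under the slot's centre at table height; axes as the slot's.
Mind the look-alikes: they are no part of the job. Leave any orange or yellow look-alike of the driver alone.

How it is judged:
On the way, in this order (a step that is already met when the one before it is completed fails the run):
1. the screwdriver's tip is down through the slot (z of driver_tip in the frame of slot between -0.03 and -0.006 m and horizontal distance between driver_tip and slot below 0.022 m), for 0.1 s.
2. with the tip still in the slot, the strut is brought up snug against the lining (all of step 1 and value of joint strut above 0.0104 m), for 0.2 s.
3. the screwdriver stands in the block's hole again (horizontal distance between driver_tip and block_hole below 0.008 m and z of driver_tip in the frame of block_hole below -0.058 m and angle between driver_handle's own y axis and vertical below 0.12 rad), for 0.2 s.
At the end, for the whole second after the job is handed in: The strut is snug against the lining (within 0.4 mm, extension over 10.4 mm) and the screwdriver stands released, at rest and upright (within 0.12 rad) in the wooden block's hole, its handle down on the rim (within 6 mm) and tip within 8 mm of the hole's axis (all of step 3 and value of joint strut above 0.0104 m and linear speed of driver below 0.02 m/s and contact force between the fingers and driver below 0.1 N); the robot touches nothing.
It fails at once if the screwdriver presses on the adjuster with more than 18 N (contact force between driver and adjuster above 18 N).
It fails at once if the hand or arm touches the adjuster (contact force between any of the fingers, the arm and adjuster above 2 N).
It fails at once if a bystander is moved by more than 25 mm (distance of any of polish_tin, nipper, chip_brush from where it was at the start of the episode above 0.025 m).
It also fails if it takes over 72 s, if anything falls off the work surface, if the arm or the gripper's body presses on something with over 40 N, if the wrist force passes 120 N, or if a joint passes its speed limit or range.

## Working session

There is one attempt and no reset: what is moved stays moved. The work goes in short steps, Python scripts to look and compute and a tool call to move; the robot and the scene stay as the last step left them, time stands still between calls to the robot, and variables do not carry over. Pictures are saved under pics/ and viewed, at most 10 in all, crops included, and the job is handed in when it is done.

Besides the shell and the picture viewer there is one more tool, called as name(argument=value, ...), one argument or row to a line, values as JSON. carry_out: Moves the arm, as the interface text tells. Its arguments: {"type":"object","properties":{"steps":{"type":"array","items":{"type":"array"}}},"required":["steps"]}

```bash
mkdir -p pics; cat > h.py <<'E'
import numpy as np, cv2
from bench import robot
def snap(n,f=None):
    s=robot.snapshot(n)
    np.savez(f'pics/{f or n}.npz',**{k:s[k] for k in s})
    cv2.imwrite(f'pics/{f or n}.png',s['image'][:,:,::-1]); return s
def load(f): return dict(np.load(f'pics/{f}.npz'))
def px(s,u,v,z=None):
    d=s['z_map'][int(v),int(u)] if z is None else z
    r=np.linalg.inv(s['mtx'])@[u,v,1]
    return s['R'].T@(r*d-s['t'])
def pz(s,u,v,h):  # intersect plane z=h
    r=s['R'].T@(np.linalg.inv(s['mtx'])@[u,v,1]); c=-s['R'].T@s['t']
    return c+r*(h-c[2])/r[2]
E
python3 - <<'E'
from h import *
a=snap('scene');b=snap('side')
cv2.imwrite('pics/both.png',np.hstack([cv2.resize(x['image'],(800,600)) for x in (a,)])[:,:,::-1])
for s in(a,b):print(s['mtx'].round(1).tolist(),(-s['R'].T@s['t']).round(3),s['R'].round(2).tolist())
o=robot.get_obs();print(o['tool_pos'],o['ee_rot'],o['width'],robot.hold_point_z,o['time'])
E
```

```text
[[456.1, 0.0, 264.7], [0.0, 456.1, 196.4], [0.0, 0.0, 1.0]] [0.186 0.494 0.914] [[-0.87, -0.49, -0.0], [-0.38, 0.68, -0.63], [0.31, -0.55, -0.77]]
[[487.0, 0.0, 257.7], [0.0, 487.0, 194.5], [0.0, 0.0, 1.0]] [0.418 0.814 0.843] [[-0.99, -0.11, 0.02], [-0.09, 0.64, -0.76], [0.08, -0.76, -0.64]]
[0.13153418 0.53352834 0.20441377] [-3.13958243e+00 -1.77474470e-04  2.89979890e+00] 0.09415447631778912 0.0188 0.1
```

View pics/both.png

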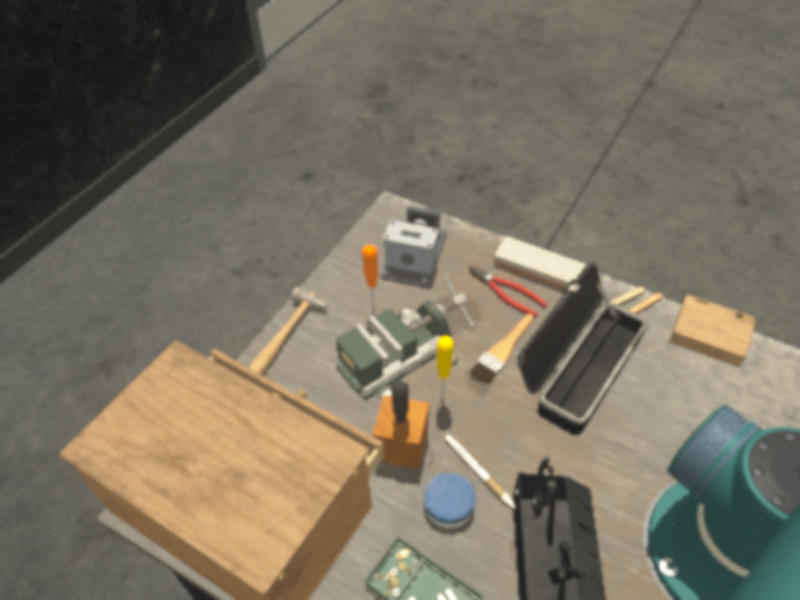

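View pics/side.png

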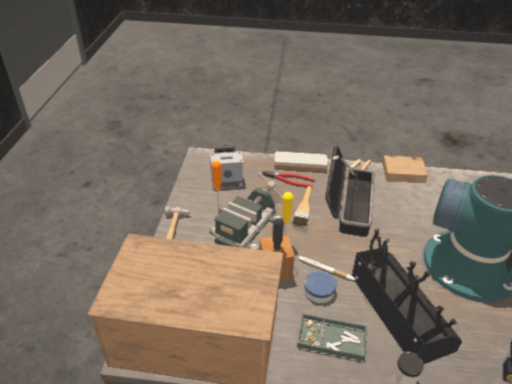

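Candidates for the driver in the 800x600 scene view:
- The black handle in the orange-brown block at (400,400), which fits the description.
- An orange look-alike at (371,265).
- A yellow look-alike at (445,360).

The adjuster is the grey housing with its slot at (411,233). The green device at (390,345) is not it.

```bash
python3 - <<'E'
from h import *
a=load('scene');b=load('side')
c1=cv2.resize(a['image'][120:310,205:315],(440,600)[:2] and (347,600),interpolation=cv2.INTER_CUBIC)
c2=cv2.resize(b['image'][140:290,195:310],(453,600)[:2] and (445,580),interpolation=cv2.INTER_CUBIC)
o=np.zeros((600,800,3),np.uint8);o[:,:347]=c1;o[:580,350:795]=c2
cv2.imwrite('pics/crop.png',o[:,:,::-1])
k=.64
for n,u,v,h in [('slot',411,233,.075),('handle',400,400,.116),('tin',450,500,.028),('orange',371,265,.1),('yellow',445,360,.1),('plier',510,288,0.01),('brush',510,345,.01)]:
    print(n,pz(a,u*k,v*k,h).round(3),px(a,u*k,v*k).round(3))
E
```

```text
slot [ 0.608 -0.236  0.075] [ 0.614 -0.246  0.063]
handle [0.448 0.074 0.116] [0.44  0.086 0.139]
tin [0.342 0.128 0.028] [0.343 0.127 0.025]
orange [ 0.615 -0.123  0.1  ] [ 0.605 -0.109  0.118]
yellow [ 0.431 -0.021  0.1  ] [ 0.427 -0.012  0.115]
plier [ 0.432 -0.26   0.01 ] [ 0.436 -0.273 -0.005]
brush [ 0.383 -0.153  0.01 ] [ 0.383 -0.155  0.007]
```

View pics/crop.png

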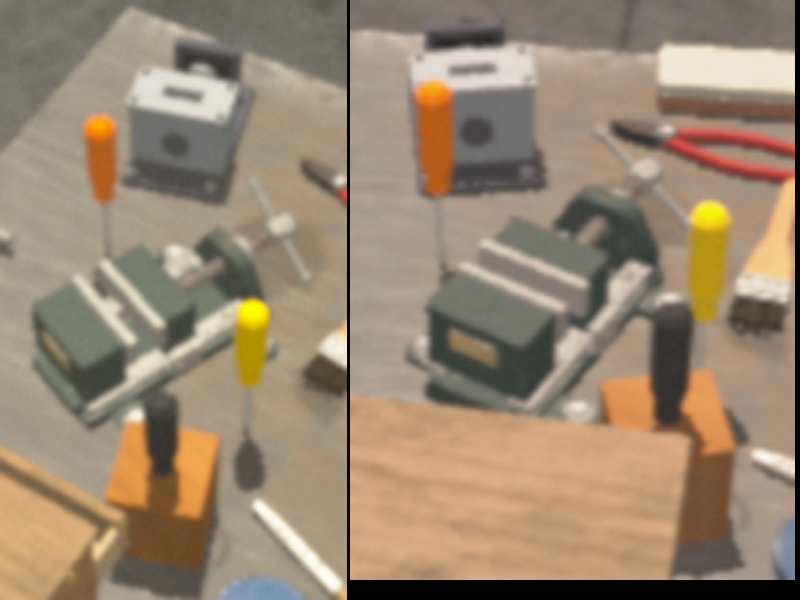

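The black-handled driver stands in the orange-brown block, with its foot at crop (161,470). The slot is in the grey housing, centred at crop (183,95). Next I'll work out positions and the height of the box.

```bash
python3 - <<'E'
from h import *
a=load('scene');b=load('side')
A=lambda x,y:(205+x/3.155,120+y/3.158)
B=lambda x,y:(195+(x-350)/3.87,140+y/3.867)
print('foot',pz(a,*A(161,466),.075),pz(b,*B(668,413),.075))
print('top',pz(a,*A(157,402),.155),pz(b,*B(673,305),.155))
print('slot',pz(a,*A(183,95),.075),pz(b,*B(473,69),.075))
for f in [(145,70),(240,88),(228,120),(130,108)]: print('hc',pz(a,*A(*f),.075).round(3))
for f in [(412,50),(533,47),(538,75),(412,80)]: print('hcB',pz(b,*B(*f),.075).round(3))
for f in [(127,440),(218,435),(207,512),(108,495)]: print('block',pz(a,*A(*f),.075).round(3))
for n,u,v in [('boxTL',200,350),('boxBL',75,455),('boxR',365,465),('mid',220,460),('boxB',270,575)]: print(n,px(a,u*.64,v*.64).round(3))
E
```

```text
foot [0.44695521 0.07726993 0.075     ] [0.44499623 0.07617973 0.075     ]
top [0.44723441 0.07872699 0.155     ] [0.44621594 0.07326005 0.155     ]
slot [ 0.60607588 -0.2327914   0.075     ] [ 0.60681253 -0.23316441  0.075     ]
hc [ 0.648 -0.243  0.075]
hc [ 0.569 -0.263  0.075]
hc [ 0.56  -0.226  0.075]
hc [ 0.636 -0.199  0.075]
hcB [ 0.653 -0.25   0.075]
hcB [ 0.569 -0.265  0.075]
hcB [ 0.561 -0.233  0.075]
hcB [ 0.646 -0.215  0.075]
block [0.477 0.071 0.075]
block [0.425 0.038 0.075]
block [0.404 0.092 0.075]
block [0.466 0.113 0.075]
boxTL [ 1.293 -0.229 -0.714]
boxBL [0.724 0.349 0.164]
boxR [0.435 0.18  0.128]
mid [0.575 0.271 0.161]
boxB [0.444 0.349 0.163]
```

carry_out(
  steps=[
    [[-0.045,-0.04,-0.03],0.7,-1],
    [[-0.09,-0.08,-0.03],1.4,-1],
    [[-0.135,-0.12,-0.03],2.1,-1],
    [[-0.18,-0.16,-0.03],2.8,-1],
    [[-0.225,-0.2,-0.03],3.5,-1],
    [[-0.27,-0.24,-0.03],4.2,-1],
    [[-0.315,-0.28,-0.03],4.9,-1],
    [[-0.36,-0.32,-0.03],5.6,-1],
    [[-0.4,-0.355,-0.03],6.2,-1],
    [[-0.415,-0.369,-0.03],6.4,-1],
  ],
)

```text
time: 1.35
tool_pos: [0.4471, 0.0738, 0.2346]
ee_rot: [-3.14, 0.0, 1.777]
wrist_force: [0.3, -0.5, 0.8]
width: 0.0941
finger_force: 0.0
```

```bash
python3 - <<'E'
from h import *
s=snap('wrist','w1')
cv2.imwrite('pics/w1.png',s['image'][:,:,::-1])
o=robot.get_obs();print(o['time'],o['tool_pos'],o['ee_rot'],o['wrist_force'])
print(s['mtx'],(-s['R'].T@s['t']),s['R'].round(2))
E
```

```text
1.4 [0.44779124 0.07279552 0.23438175] [-3.14009183e+00  1.69454132e-03  1.77616088e+00] [ 0.8427938  -1.75944245  1.21041532]
[[297.31863964   0.         252.56230173]
 [  0.         297.31863964 192.38901024]
 [  0.           0.           1.        ]] [0.43382557 0.14019914 0.4130869 ] [[ 0.98  0.21 -0.  ]
 [ 0.2  -0.95  0.23]
 [ 0.05 -0.23 -0.97]]
```

View pics/w1.png

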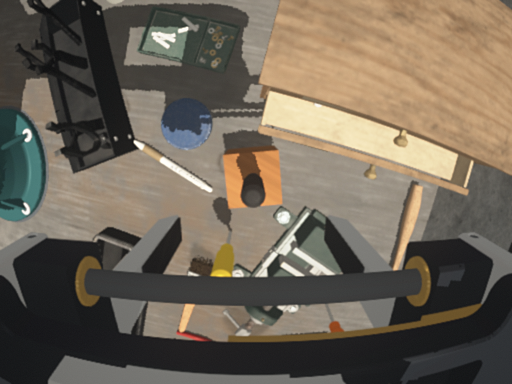

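The wrist view shows the block at (253,178), with the black handle's top end near (252,193) and its foot near (252,165).

```bash
cat >> h.py <<'E'
def fz(s,u,v,h):  # fisheye ray to plane z=h
    K=s['mtx'];d=np.array([u-K[0,2],v-K[1,2]])/K[0,0];r=np.linalg.norm(d)
    ray=np.r_[d/r*np.sin(r),np.cos(r)] if r>1e-9 else np.array([0,0,1.])
    w=s['R'].T@ray;c=-s['R'].T@s['t'];return c+w*(h-c[2])/w[2]
def fp(s,X):
    K=s['mtx'];p=s['R']@np.array(X)+s['t'];n=np.hypot(p[0],p[1]);th=np.arctan2(n,p[2])
    return K[:2,2]+K[0,0]*th*p[:2]/n
E
python3 - <<'E'
from h import *
s=load('w1');im=s['image']
c=cv2.resize(im[135:255,200:310],None,fx=5,fy=5,interpolation=cv2.INTER_CUBIC)
cv2.imwrite('pics/w1c.png',c[:,:,::-1])
for X in [(.447,.076,.157),(.447,.076,.075),(.447,.0735,.235)]: print(fp(s,X))
E
```

```text
[252.31127086 196.37704126]
[252.3929997  178.81523806]
[251.36890436 230.30944593]
```

View pics/w1c.png

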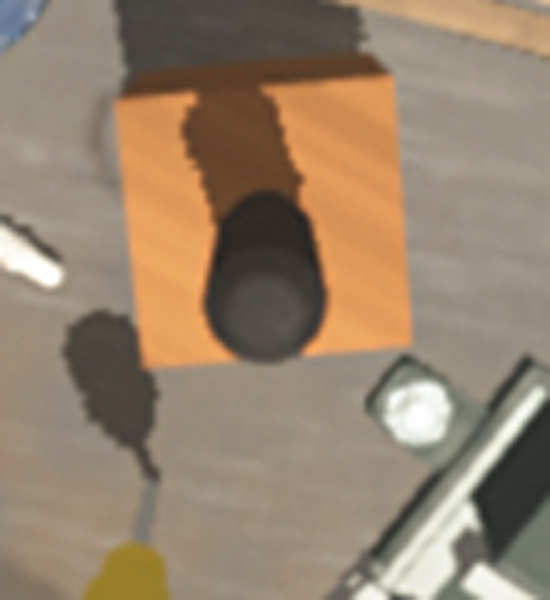

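carry_out(
  steps=[
    [[0,0.001,0.02],0,-1],
    [[0,0.001,0.05],0,-1],
    [[0,0.001,0.08],0,-1],
    [[0,0.001,0.11],0,-1],
    [[0,0.001,0.135],0,-1],
    [[0,0.001,0.15],0,-1],
    [[0,0.001,0.152],0,-1],
    [[0,0.001,0.152],0,-1],
  ],
)

```text
time: 2.4
tool_pos: [0.4478, 0.0768, 0.0843]
ee_rot: [3.14, 0.0, 1.783]
wrist_force: [-0.2, -0.3, -0.3]
width: 0.0941
finger_force: 0.0
```

carry_out(
  steps=[
    [[0,0,0.003],0,0],
    [[0,0,0.003],0,0.6],
    [[0,0,0.003],0,1],
    [[0,0,0.003],0,1],
    [[0,0,0.003],0,1],
    [[0,0,0.003],0,1],
    [[0,0,0.003],0,1],
    [[0,0,0.003],0,1],
  ],
)

```text
time: 3.4
tool_pos: [0.4472, 0.0766, 0.0805]
ee_rot: [-3.142, -0.0, 1.783]
wrist_force: [-0.5, 0.2, 0.6]
width: 0.0233
finger_force: 29.4
```

carry_out(
  steps=[
    [[0,0,-0.02],0,1],
    [[0,0,-0.06],0,1],
    [[0,0,-0.11],0,1],
    [[0,0,-0.155],0,1],
    [[0,0,-0.18],0,1],
    [[-0.03,0.008,-0.18],0,1],
    [[-0.08,0.022,-0.18],0,1],
    [[-0.13,0.035,-0.18],0,1],
    [[-0.18,0.048,-0.18],0,1],
    [[-0.23,0.062,-0.18],0,1],
  ],
)

```text
time: 4.65
tool_pos: [0.5568, -0.1367, 0.2602]
ee_rot: [-3.142, -0.0, 1.783]
wrist_force: [0.3, 0.2, -0.3]
width: 0.0231
finger_force: 29.4
```

carry_out(
  steps=[
    [[-0.05,0.013,0],0,1],
    [[-0.085,0.022,0],0,1],
    [[-0.105,0.028,0],0,1],
    [[-0.106,0.028,0.04],0,1],
    [[-0.106,0.028,0.08],0,1],
    [[-0.106,0.028,0.09],0,1],
    [[-0.106,0.028,0.09],0,1],
    [[-0.106,0.028,0.09],0,1],
  ],
)

```text
time: 5.65
tool_pos: [0.607, -0.2333, 0.173]
ee_rot: [3.138, 0.002, 1.783]
wrist_force: [-0.4, 0.5, -0.5]
width: 0.0233
finger_force: 29.4
```

```bash
python3 - <<'E'
from h import *
o=robot.get_obs();print(o['time'],o['tool_pos'],o['ee_rot'],o['wrist_force'])
w=snap('wrist','w2');a=snap('scene','a2');b=snap('side','b2')
T=np.array(o['tool_pos']);tip=T-[0,0,.0695]
print('tip',tip)
pa=a['R']@tip+a['t'];pa=(a['mtx']@pa)[:2]/pa[2];pb=b['R']@tip+b['t'];pb=(b['mtx']@pb)[:2]/pb[2];pw=fp(w,tip)
print(pa,pb,pw,fp(w,(.606,-.233,.075)))
can=np.zeros((600,800,3),np.uint8)
for i,(s,p) in enumerate([(a,pa),(b,pb),(w,pw)]):
    u,v=int(p[0])-32,int(p[1])-(25 if i<2 else 45);print(i,u,v)
    c=cv2.resize(s['image'][v:v+72,u:u+64],None,fx=4,fy=4,interpolation=cv2.INTER_CUBIC)
    can[:c.shape[0],i*266:i*266+c.shape[1]]=c[:, :800-i*266]
cv2.imwrite('pics/c2.png',can[:300,:,::-1])
E
```

```text
5.65 [ 0.60698975 -0.2333316   0.17303329] [3.13833110e+00 2.45778324e-03 1.78298720e+00] [-0.38123597  0.46163628 -0.50286257]
tip [ 0.60698975 -0.2333316   0.10353329]
[262.71461227 141.84726562] [226.49923598 149.02471539] [251.48500488 200.91601715] [250.51519424 192.47953179]
0 230 116
1 194 124
2 219 155
```

View pics/c2.png

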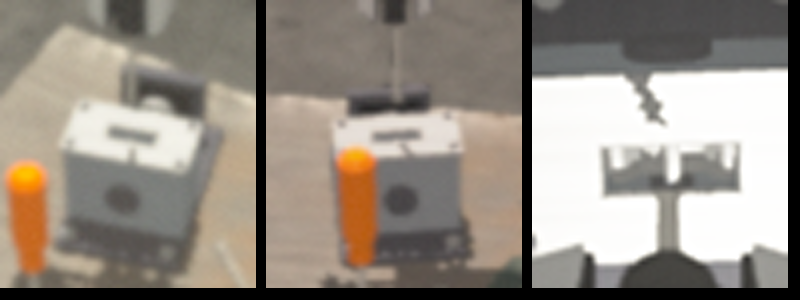

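The side view shows the shaft above the slot at crop (397,100) and the slot at (397,135). The wrist view has the tip near (672,180) and the slot mouth spanning x 602–740, y 147–192. I'll compute their relative offset.

```bash
python3 - <<'E'
from h import *
w=load('w2');P=lambda x,y:(219+(x-532)/4,155+y/4)
for f in [(602,148),(740,145),(738,190),(606,194)]: print(fz(w,*P(*f),.075))
print('tip',fz(w,*P(672,182),.1035))
g=cv2.resize(w['image'][180:225,225:285],None,fx=10,fy=10,interpolation=cv2.INTER_CUBIC)
cv2.imwrite('pics/w2c.png',g[:,:,::-1])
E
```

```text
[ 0.59278063 -0.23535502  0.075     ]
[ 0.62492272 -0.22769753  0.075     ]
[ 0.62697687 -0.23869711  0.075     ]
[ 0.59599139 -0.24636818  0.075     ]
tip [ 0.60903872 -0.23251992  0.1035    ]
```

View pics/w2c.png

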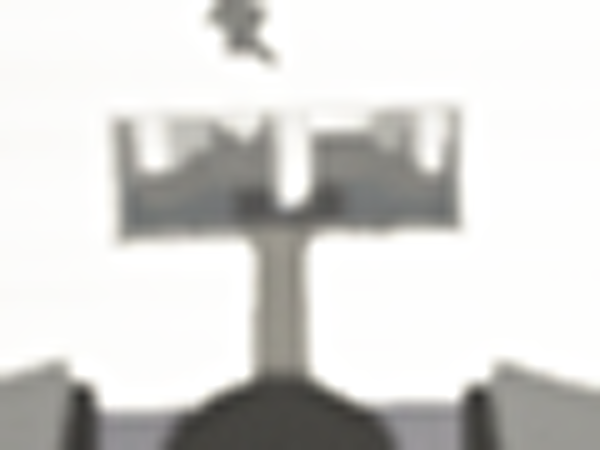

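The wrist crop shows the slot mouth spanning (115,113)–(460,232). Teeth sit at x≈155, 292 and 430, so one is nearly on top centre. The shaft is at x≈283. I'll lower the tip over the gap behind the centre tooth.

carry_out(
  steps=[
    [[-0.0016,-0.0067,0.008],0,1],
    [[-0.0016,-0.0067,0.016],0,1],
    [[-0.0016,-0.0067,0.018],0,1],
    [[-0.0016,-0.0067,0.018],0,1],
    [[-0.0016,-0.0067,0.018],0,1],
  ],
)

```text
time: 6.42
tool_pos: [0.5999, -0.2359, 0.1526]
ee_rot: [3.141, 0.0, 1.783]
wrist_force: [0.1, 0.4, -0.1]
width: 0.0231
finger_force: 29.4
```

```bash
python3 - <<'E'
from h import *
o=robot.get_obs();print(o['time'],o['tool_pos'],o['ee_rot'],o['wrist_force'])
w=snap('wrist','w3');a=snap('scene','a3');b=snap('side','b3')
tip=np.array(o['tool_pos'])-[0,0,.0695]
print(tip,fp(w,tip))
f=lambda s,u,v,W,H,k:cv2.resize(s['image'][v:v+H,u:u+W],None,fx=k,fy=k,interpolation=cv2.INTER_CUBIC)
can=np.zeros((600,800,3),np.uint8)
can[:300,:400]=f(w,225,177,50,37,8)[:300,:400] if 0 else cv2.resize(w['image'][177:222,225:285],(400,300),interpolation=cv2.INTER_CUBIC)
can[:300,400:]=cv2.resize(a['image'][125:170,235:295],(400,300),interpolation=cv2.INTER_CUBIC)
can[300:,:400]=cv2.resize(b['image'][130:175,200:260],(400,300),interpolation=cv2.INTER_CUBIC)
for s in(a,b):
  p=s['R']@tip+s['t'];print((s['mtx']@p)[:2]/p[2])
cv2.imwrite('pics/c3.png',can[:,:,::-1])
E
```

```text
6.425 [ 0.59989615 -0.23594208  0.15264045] [3.14122217e+00 1.16126233e-04 1.78283087e+00] [ 0.06134318  0.44533286 -0.09768759]
[ 0.59989615 -0.23594208  0.08314045] [251.71988583 201.10348395]
[265.67139923 147.90813095]
[229.44542214 154.97955319]
```

View pics/c3.png

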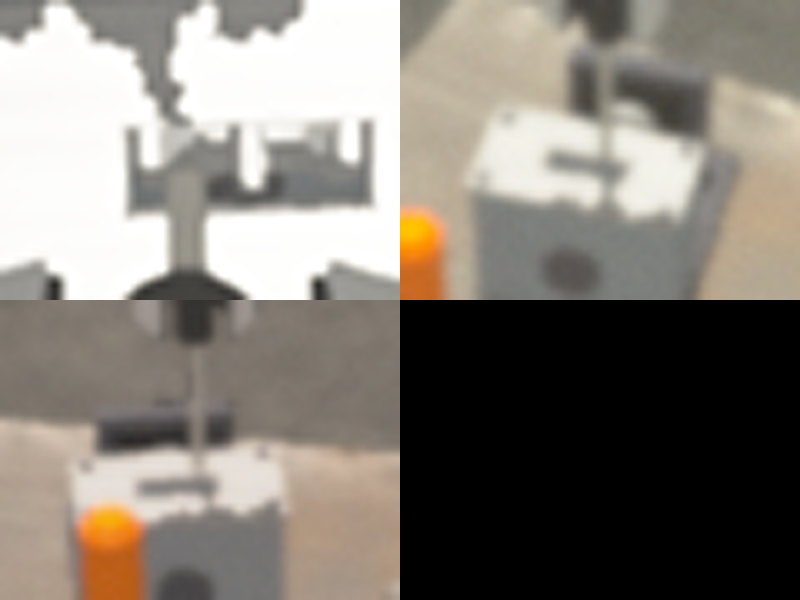

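```bash
python3 - <<'E'
from h import *
w=load('w3');P=lambda x,y:(225+x/6.667-1.5,177+y/6.667-1.4)
print('tip',fz(w,*P(188,170),.083))
for f in [(130,124),(372,121),(372,203),(130,214)]: print(fz(w,*P(*f),.075))
print(np.mean([fz(w,*P(*f),.075) for f in [(130,124),(372,121),(372,203),(130,214)]],0))
b=load('b3');a=load('a3')
print('side slot',pz(b,200+178/6.667,130+187/6.667,.075),'side tip',pz(b,200+199/6.667,130+170/6.667,.083))
print('scene slot',pz(a,235+186/6.667,125+163/6.667,.075))
E
```

```text
tip [ 0.59988515 -0.2359793   0.083     ]
[ 0.59144843 -0.23353627  0.075     ]
[ 0.62292265 -0.22634043  0.075     ]
[ 0.6255788  -0.23742608  0.075     ]
[ 0.5939852  -0.24577668  0.075     ]
[ 0.60848377 -0.23576986  0.075     ]
side slot [ 0.60688304 -0.23220764  0.075     ] side tip [ 0.59848813 -0.23393947  0.083     ]
scene slot [ 0.60745359 -0.2346692   0.075     ]
```

carry_out(
  steps=[
    [[-0.001,0.0018,0],0,1],
    [[-0.001,0.0018,0.003],0,1],
    [[-0.001,0.0018,0.006],0,1],
    [[-0.001,0.0018,0.009],0,1],
    [[-0.001,0.0018,0.012],0,1],
    [[-0.001,0.0018,0.014],0,1],
    [[-0.001,0.0018,0.016],0,1],
    [[-0.001,0.0018,0.017],0,1],
  ],
)

```text
time: 7.58
tool_pos: [0.6017, -0.2365, 0.1353]
ee_rot: [-3.142, -0.0, 1.783]
wrist_force: [0.0, 0.2, -0.4]
width: 0.0233
finger_force: 29.4
```

carry_out(
  steps=[
    [[0,0,0.001],0,1],
    [[0,0,0.002],0,1],
    [[0,0,0.003],0,1],
    [[0,0,0.004],0,1],
    [[0,0,0.005],0,1],
    [[0,0,0.005],0,1],
  ],
)

```text
time: 8.32
tool_pos: [0.6016, -0.2365, 0.1303]
ee_rot: [-3.141, -0.0, 1.783]
wrist_force: [-0.3, 0.7, -0.2]
width: 0.0229
finger_force: 29.4
```

carry_out(
  steps=[
    [[0,0.001,0],0,1],
    [[0,0.002,0],0,1],
    [[0,0.003,0],0,1],
    [[0,0.004,0],0,1],
    [[0,0.005,0],0,1],
    [[0,0.006,0],0,1],
    [[0,0.007,0],0,1],
  ],
)

```text
time: 9.2
tool_pos: [0.6082, -0.2351, 0.1304]
ee_rot: [-3.141, -0.0, 1.783]
wrist_force: [-3.2, -0.3, 0.7]
width: 0.0233
finger_force: 29.4
```

carry_out(
  steps=[
    [[0,0.001,0],0,1],
    [[0,0.002,0],0,1],
    [[0,0.003,0],0,1],
    [[0,0.004,0],0,1],
    [[0,0.005,0],0,1],
    [[0,0.006,0],0,1],
    [[0,0.007,0],0,1],
  ],
)

```text
time: 10.07
tool_pos: [0.6154, -0.2337, 0.1303]
ee_rot: [-3.141, 0.0, 1.783]
wrist_force: [-2.9, -1.1, -1.1]
width: 0.0229
finger_force: 29.4
```

carry_out(
  steps=[
    [[0,0.001,0],0,1],
    [[0,0.002,0],0,1],
    [[0,0.003,0],0,1],
    [[0,0.004,0],0,1],
    [[0,0.0045,0],0,1],
  ],
)

```text
time: 10.7
tool_pos: [0.6201, -0.2326, 0.1308]
ee_rot: [3.141, 0.0, 1.783]
wrist_force: [-3.2, -1.4, 1.0]
width: 0.0232
finger_force: 29.4
```

carry_out(
  steps=[
    [[0,-0.0015,0],0,1],
    [[0,-0.0015,-0.006],0,1],
    [[0,-0.0015,-0.012],0,1],
    [[0,-0.0015,-0.012],0,1],
    [[0,-0.007,-0.012],0,1],
    [[0,-0.013,-0.012],0,1],
    [[0,-0.0165,-0.012],0,1],
    [[0,-0.0165,-0.012],0,1],
    [[0,-0.0165,-0.008],0,1],
    [[0,-0.0165,-0.005],0,1],
  ],
)

```text
time: 11.95
tool_pos: [0.6036, -0.236, 0.1349]
ee_rot: [-3.141, -0.0, 1.783]
wrist_force: [-0.6, -0.2, -1.2]
width: 0.0234
finger_force: 29.4
```

carry_out(
  steps=[
    [[0,0,0.001],0,1],
    [[0,0,0.002],0,1],
    [[0,0,0.003],0,1],
    [[0,0,0.004],0,1],
    [[0,0,0.005],0,1],
    [[0,0,0.005],0,1],
  ],
)

```text
time: 12.7
tool_pos: [0.6036, -0.2361, 0.1303]
ee_rot: [-3.141, -0.0, 1.783]
wrist_force: [0.0, -0.6, 0.0]
width: 0.0231
finger_force: 29.4
```

carry_out(
  steps=[
    [[0,0.001,0],0,1],
    [[0,0.002,0],0,1],
    [[0,0.0025,0],0,1],
    [[0,0.003,0],0,1],
  ],
)

```text
time: 13.2
tool_pos: [0.6059, -0.2357, 0.1304]
ee_rot: [-3.14, -0.0, 1.783]
wrist_force: [-2.4, -0.0, 0.4]
width: 0.023
finger_force: 29.4
```

carry_out(
  steps=[
    [[0,0.0005,0],0,1],
    [[0,0.001,0],0,1],
    [[0,0.0015,0],0,1],
    [[0,0.0015,0],0,1],
  ],
)

```text
time: 13.7
tool_pos: [0.6079, -0.2352, 0.1304]
ee_rot: [-3.141, -0.0, 1.783]
wrist_force: [-3.9, -0.9, 0.8]
width: 0.0231
finger_force: 29.4
```

carry_out(
  steps=[
    [[0,0.0005,0],0,1],
    [[0,0.001,0],0,1],
    [[0,0.0015,0],0,1],
    [[0,0.0015,0],0,1],
  ],
)

```text
time: 14.2
tool_pos: [0.6095, -0.2347, 0.1303]
ee_rot: [-3.141, -0.0, 1.783]
wrist_force: [-4.0, 0.1, 0.2]
width: 0.0231
finger_force: 29.4
```

carry_out(
  steps=[
    [[0,0.0005,0],0,1],
    [[0,0.001,0],0,1],
    [[0,0.0015,0],0,1],
    [[0,0.0018,0],0,1],
  ],
)

```text
time: 14.7
tool_pos: [0.6111, -0.2344, 0.1301]
ee_rot: [-3.141, -0.0, 1.783]
wrist_force: [-4.0, -1.0, -1.6]
width: 0.0233
finger_force: 29.4
```

carry_out(
  steps=[
    [[0,0.0005,0],0,1],
    [[0,0.001,0],0,1],
    [[0,0.0015,0],0,1],
    [[0,0.0018,0],0,1],
  ],
)

```text
time: 15.2
tool_pos: [0.6131, -0.2342, 0.1304]
ee_rot: [-3.142, 0.0, 1.783]
wrist_force: [-4.2, -0.6, -1.6]
width: 0.0231
finger_force: 29.4
```

carry_out(
  steps=[
    [[0,0.0005,0],0,1],
    [[0,0.001,0],0,1],
    [[0,0.0015,0],0,1],
    [[0,0.0018,0],0,1],
  ],
)

```text
time: 15.7
tool_pos: [0.6149, -0.2338, 0.1305]
ee_rot: [3.141, 0.0, 1.783]
wrist_force: [-4.0, -1.3, -0.7]
width: 0.023
finger_force: 29.4
```

carry_out(
  steps=[
    [[0,0.0005,0],0,1],
    [[0,0.001,0],0,1],
    [[0,0.0015,0],0,1],
    [[0,0.0018,0],0,1],
  ],
)

```text
time: 16.2
tool_pos: [0.6166, -0.2333, 0.1304]
ee_rot: [3.142, -0.0, 1.783]
wrist_force: [-4.0, -1.0, -0.9]
width: 0.0231
finger_force: 29.4
```

carry_out(
  steps=[
    [[0,0.0005,0],0,1],
    [[0,0.001,0],0,1],
    [[0,0.0015,0],0,1],
    [[0,0.0018,0],0,1],
  ],
)

```text
time: 16.7
tool_pos: [0.6184, -0.2329, 0.1305]
ee_rot: [3.142, -0.0, 1.783]
wrist_force: [-4.3, -0.8, -0.9]
width: 0.023
finger_force: 29.4
```

carry_out(
  steps=[
    [[0,0.0005,0],0,1],
    [[0,0.001,0],0,1],
    [[0,0.0015,0],0,1],
    [[0,0.0018,0],0,1],
  ],
)

```text
time: 17.2
tool_pos: [0.6203, -0.2326, 0.1307]
ee_rot: [3.141, 0.0, 1.783]
wrist_force: [-1.9, -0.6, -0.5]
width: 0.0232
finger_force: 29.4
```

carry_out(
  steps=[
    [[0,-0.0015,0],0,1],
    [[0,-0.0015,-0.006],0,1],
    [[0,-0.0015,-0.012],0,1],
    [[0,-0.0015,-0.012],0,1],
    [[0,-0.007,-0.012],0,1],
    [[0,-0.013,-0.012],0,1],
    [[0,-0.0167,-0.012],0,1],
    [[0,-0.0167,-0.012],0,1],
    [[0,-0.0167,-0.008],0,1],
    [[0,-0.0167,-0.005],0,1],
  ],
)

```text
time: 18.45
tool_pos: [0.6037, -0.236, 0.1349]
ee_rot: [-3.141, -0.0, 1.783]
wrist_force: [0.1, 0.4, -1.1]
width: 0.0233
finger_force: 29.4
```

carry_out(
  steps=[
    [[0,0,0.001],0,1],
    [[0,0,0.002],0,1],
    [[0,0,0.003],0,1],
    [[0,0,0.004],0,1],
    [[0,0,0.005],0,1],
    [[0,0,0.005],0,1],
  ],
)

```text
time: 19.2
tool_pos: [0.6037, -0.236, 0.1303]
ee_rot: [-3.141, -0.0, 1.783]
wrist_force: [0.4, -0.6, -1.2]
width: 0.023
finger_force: 29.4
```

carry_out(
  steps=[
    [[0,0.001,0],0,1],
    [[0,0.002,0],0,1],
    [[0,0.0025,0],0,1],
    [[0,0.003,0],0,1],
  ],
)

```text
time: 19.7
tool_pos: [0.606, -0.2356, 0.1304]
ee_rot: [-3.14, -0.0, 1.783]
wrist_force: [-3.1, 0.1, 0.8]
width: 0.0234
finger_force: 29.4
```

carry_out(
  steps=[
    [[0,0.0005,0],0,1],
    [[0,0.001,0],0,1],
    [[0,0.0015,0],0,1],
    [[0,0.0015,0],0,1],
  ],
)

```text
time: 20.2
tool_pos: [0.608, -0.2351, 0.1304]
ee_rot: [-3.141, -0.0, 1.783]
wrist_force: [-4.3, -0.5, 1.0]
width: 0.0233
finger_force: 29.4
```

carry_out(
  steps=[
    [[0,0.0005,0],0,1],
    [[0,0.001,0],0,1],
    [[0,0.0015,0],0,1],
    [[0,0.0015,0],0,1],
  ],
)

```text
time: 20.7
tool_pos: [0.6096, -0.2347, 0.1303]
ee_rot: [-3.142, -0.0, 1.783]
wrist_force: [-3.8, 0.2, -0.1]
width: 0.0234
finger_force: 29.4
```

carry_out(
  steps=[
    [[0,0.0005,0],0,1],
    [[0,0.001,0],0,1],
    [[0,0.0015,0],0,1],
    [[0,0.0018,0],0,1],
  ],
)

```text
time: 21.2
tool_pos: [0.6106, -0.2345, 0.1302]
ee_rot: [-3.14, -0.001, 1.783]
wrist_force: [-6.6, -0.6, 0.2]
width: 0.0235
finger_force: 29.4
```

carry_out(
  steps=[
    [[0,0.0003,0],0,1],
    [[0,0.0006,0],0,1],
    [[0,0.0006,0],0,1],
    [[0,0.0006,0],0,1],
  ],
)

```text
time: 21.7
tool_pos: [0.6107, -0.2345, 0.1302]
ee_rot: [-3.139, -0.001, 1.782]
wrist_force: [-6.8, -0.3, 0.5]
width: 0.0232
finger_force: 29.4
```

carry_out(
  steps=[
    [[0,0.0003,0],0,1],
    [[0,0.0006,0],0,1],
    [[0,0.0008,0],0,1],
    [[0,0.0008,0],0,1],
  ],
)

```text
time: 22.2
tool_pos: [0.6109, -0.2345, 0.1301]
ee_rot: [-3.137, -0.001, 1.782]
wrist_force: [-7.4, -2.0, 1.0]
width: 0.0228
finger_force: 29.4
```

carry_out(
  steps=[
    [[0,0.0005,0],0,1],
    [[0,0.001,0],0,1],
    [[0,0.0015,0],0,1],
    [[0,0.0015,0],0,1],
    [[0,0.0015,0],0,1],
  ],
)

```text
time: 22.82
tool_pos: [0.6112, -0.2346, 0.1301]
ee_rot: [-3.134, -0.001, 1.782]
wrist_force: [-9.1, -0.7, 2.5]
width: 0.023
finger_force: 30.0
```

Snug at about 9 N along the slot. I'll back off, withdraw straight up and carry it back.

carry_out(
  steps=[
    [[0,-0.002,0],0,1],
    [[0,-0.004,0],0,1],
    [[0,-0.004,0],0,1],
    [[0,-0.004,-0.005],0,1],
    [[0,-0.004,-0.012],0,1],
    [[0,-0.004,-0.03],0,1],
    [[0,-0.004,-0.06],0,1],
    [[0,-0.004,-0.1],0,1],
    [[0,-0.004,-0.13],0,1],
    [[0,-0.004,-0.13],0,1],
  ],
)

```text
time: 24.08
tool_pos: [0.6121, -0.2351, 0.2661]
ee_rot: [3.133, 0.006, 1.783]
wrist_force: [0.3, 0.5, -0.5]
width: 0.0232
finger_force: 30.0
```

carry_out(
  steps=[
    [[0.03,-0.008,0],0,1],
    [[0.08,-0.022,0],0,1],
    [[0.13,-0.036,0],0,1],
    [[0.18,-0.05,0],0,1],
    [[0.23,-0.064,0],0,1],
    [[0.28,-0.078,0],0,1],
    [[0.32,-0.09,0],0,1],
    [[0.339,-0.094,0],0,1],
    [[0.339,-0.094,0],0,1],
    [[0.339,-0.094,0],0,1],
  ],
)

```text
time: 25.32
tool_pos: [0.4472, 0.0765, 0.2598]
ee_rot: [-3.141, 0.0, 1.782]
wrist_force: [0.1, -0.5, -0.6]
width: 0.0232
finger_force: 30.0
```

```bash
python3 - <<'E'
from h import *
o=robot.get_obs();print(o['time'],o['tool_pos'],o['ee_rot'],o['wrist_force'])
w=snap('wrist','w4');a=snap('scene','a4');b=snap('side','b4')
T=np.array(o['tool_pos']);tip=T-[0,0,.0695];top=T+[0,0,.0765]
can=np.zeros((600,800,3),np.uint8)
for i,s in enumerate((a,b,w)):
  pr=(lambda X:fp(s,X)) if i==2 else (lambda X:(lambda p:(s['mtx']@p)[:2]/p[2])(s['R']@X+s['t']))
  p,q,h=pr(tip),pr(T+[0,0,-.0055]),pr(np.array([.447,.0766,.075]))
  u,v=int(p[0])-30,int(p[1])-(45 if i<2 else 60);print(i,(u,v),'tip',p,'handle end',q,'hole',h)
  r,c=divmod(i,2);can[r*300:r*300+300,c*400:c*400+400]=cv2.resize(s['image'][v:v+60 if i<2 else v+90,u:u+80 if i<2 else u+120],(400,300),interpolation=cv2.INTER_CUBIC)
  if i==2: pass
cv2.imwrite('pics/c4.png',can[:,:,::-1])
E
```

```text
25.325 [0.44718028 0.0764506  0.25977761] [-3.14082782e+00  1.64906301e-04  1.78242756e+00] [ 0.05480672 -0.4512445  -0.59683159]
0 (224, 191) tip [254.99508678 236.36196381] handle end [254.25670775 216.33692956] hole [256.17131313 267.31056066]
1 (248, 162) tip [278.68219831 207.10656211] handle end [280.25505309 182.37286977] hole [276.23521214 246.85085546]
2 (221, 141) tip [251.80953638 201.0929291 ] handle end [251.62257158 226.67780265] hole [251.87477097 176.49781762]
```

View pics/c4.png

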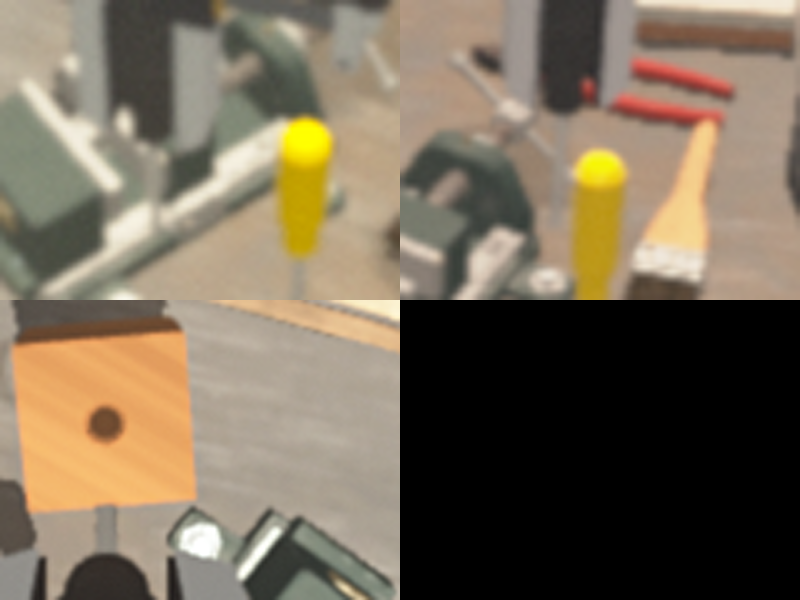

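The wrist view shows the hole at (105,125) in the crop and the shaft hanging straight at x≈107, tip near (107,207). That matches the prediction, so the tool hasn't tilted and I can lower it.

carry_out(
  steps=[
    [[0,0,0.02],0,1],
    [[0,0,0.055],0,1],
    [[0,0,0.085],0,1],
    [[0,0,0.1],0,1],
    [[0,0,0.107],0,1],
    [[0,0,0.112],0,1],
    [[0,0,0.117],0,1],
    [[0,0,0.122],0,1],
    [[0,0,0.127],0,1],
    [[0,0,0.13],0,1],
  ],
)

```text
time: 26.72
tool_pos: [0.447, 0.077, 0.1302]
ee_rot: [-3.141, -0.0, 1.783]
wrist_force: [0.3, 0.4, -1.5]
width: 0.0231
finger_force: 30.0
```

carry_out(
  steps=[
    [[0,0,0.008],0,1],
    [[0,0,0.016],0,1],
    [[0,0,0.024],0,1],
    [[0,0,0.032],0,1],
    [[0,0,0.039],0,1],
    [[0,0,0.043],0,1],
    [[0,0,0.046],0,1],
    [[0,0,0.0475],0,1],
    [[0,0,0.0475],0,1],
  ],
)

```text
time: 27.85
tool_pos: [0.4471, 0.077, 0.083]
ee_rot: [3.141, -0.0, 1.783]
wrist_force: [0.0, -0.4, -1.0]
width: 0.0231
finger_force: 30.0
```

carry_out(
  steps=[
    [[0,0,0.001],0,1],
    [[0,0,0.002],0,1],
    [[0,0,0.002],0,1],
  ],
)

```text
time: 28.22
tool_pos: [0.447, 0.077, 0.0809]
ee_rot: [-3.142, -0.0, 1.783]
wrist_force: [-0.2, 0.4, -1.0]
width: 0.0232
finger_force: 30.0
```

Seated within a fraction of a millimetre. I'll open gradually, then rise.

carry_out(
  steps=[
    [[0,0,0],0,0.4],
    [[0,0,0],0,0.3],
    [[0,0,0],0,0],
    [[0,0,0],0,-0.5],
    [[0,0,0],0,-1],
    [[0,0,0],0,-1],
    [[0,0,0],0,-1],
    [[0,0,0],0,-1],
  ],
)

```text
time: 29.22
tool_pos: [0.4471, 0.077, 0.081]
ee_rot: [3.142, -0.0, 1.783]
wrist_force: [0.1, 0.3, 0.8]
width: 0.0894
finger_force: 0.0
```

carry_out(
  steps=[
    [[0,0,-0.02],0,-1],
    [[0,0,-0.05],0,-1],
    [[0,0,-0.09],0,-1],
    [[0,0,-0.13],0,-1],
    [[0,0,-0.15],0,-1],
    [[0,0,-0.15],0,-1],
    [[0,0,-0.15],0,-1],
  ],
)

```text
time: 30.1
tool_pos: [0.4465, 0.0769, 0.2297]
ee_rot: [-3.14, -0.0, 1.783]
wrist_force: [0.0, -0.5, 0.3]
width: 0.094
finger_force: 0.0
```

```bash
python3 - <<'E'
from h import *
w=snap('wrist','w5');b=snap('side','b5')
c=np.hstack([cv2.resize(w['image'][135:255,200:310],(400,436)),cv2.resize(b['image'][195:295,240:330],(392,436))])
cv2.imwrite('pics/end.png',c[:,:,::-1]);o=robot.get_obs();print(o['time'],o['tool_pos'])
E
```

```text
30.2 [0.44631845 0.07691375 0.22922943]
```

View pics/end.png

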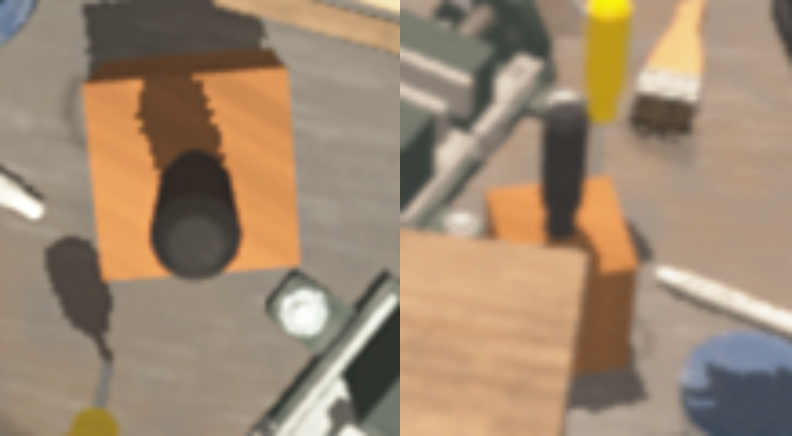

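The driver stands upright in the block, with its handle centre at (195,230) in the left crop, and the gripper is clear of it. I'm handing in.

```bash
python3 -c "
from bench import robot
print(robot.close_job())"
```

```text
the job is handed in; nothing more can be done
None
```

I worked the star wheel until it would turn no further, at about 9 N along the slot; I judged the strut snug from that force, not by sight. The screwdriver stands upright and released in its hole, and I handed the job in at about 30 s; no verdict was returned.

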